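Check the fine filter of a bench air monitor against the light panel

ROBOT

A 6-joint arm with a two-finger parallel gripper is mounted at the origin on a cart in front of the work surface, level with it; the furniture and walls round the work are solid. World frame = base frame: x ahead of the robot, y to its left, z up, the work surface at z = 0. Lengths are in m, angles in rad, forces in N, time in s.
With the tool pointing down it reaches from about 0.4 to 0.925 m from the base axis. Payload 3.4 kg.
Tool frame: the origin (TCP) lies at the very end of the fingers, on their centre line; the grasp point (between the pads) lies 19 mm behind it; z points along the fingers, y is the direction in which the jaws open and shut (so a half turn about z gives the same grasp; the last joint's range is limited). The gripper opens to 85 mm and grips with 20 to 120 N. Pads are 22 mm wide; open, the fingers measure 114 mm over their backs; the gripper's body (76 mm by 85 mm) begins 54 mm behind the grasp point. The pads swing forward as they close: fully open they stand 13 mm farther back than shut.
Start: joints at [1.087, 0.307, 1.506, -0, 1.328, -0.073], TCP at [0.23, 0.527, 0.231] pointing down, gripper open.
Joint ranges: [-3.12, 3.12], [-1.05, 2.28], [0.14, 2.33], [-1.42, 4.57], [0.1, 2.73], [-2.68, 2.68]. Speed limits (rad/s): [2.57, 2.57, 3.14, 3.14, 3.14, 3.14].

INTERFACE

Orientations are given as a unit quaternion [w, x, y, z].
In Python, from workcell import ctrl, camera, camera_info, boxes_of, landmark_of gives the robot as it stands. The module is installed in compiled form; this text tells all that it offers.
- The arm moves only by the tool jog_arm, never from a script. Its argument "motion" is a list of rows, each an object with "twist": the turn, a rotation vector about the tool's x, y, z in degrees, a list of three; "dp": the shift along the tool's x, y, z in cm, a list of three; "fingers": the finger opening in cm, from 0 to 8.54. In form: [{"twist": [rx, ry, rz], "dp": [x, y, z], "fingers": fingers}, ...]. A call has 1 to 5 rows; each row shifts and turns the commanded pose from where the row before left it, along the tool's axes as they then stand; what a row does not reach is not made up. A row lasts 1/10 s, in which the tool goes at most 50 mm and 8.59 degrees, less where a joint would pass 70% of its speed; a pose out of reach is approached as far as the arm can. A call with a gripper value outside its range is refused whole. The fingers move at their own pace and stop on an object; "newtons" is the grip in N (left out, the last holds). Time passes only in rows, so rows that do not move let the fingers close. It gives the time, the measured TCP pose, the force and the opening at its end, in the units of the state.
- ctrl.state(): the state, without advancing time (a new reading comes with each control period).
- camera(name): name is "scene" or "top"; returns the picture (384x512x3 uint8, blue, green, red); there is no depth.
- camera_info(name): a dict with "fx", "fy", "cx", "cy" (pixels), "extrinsics" (4x4, takes a point from camera to world coordinates). Camera axes: x right, y up, looking along -z (the intrinsics and any distortion apply to the point x, -y, -z); pixel columns grow to the right and rows downward; lengths in m; the calibration is good to about 2 mm. A picture is of the moment at which its call begins. camera_info takes no time and is no camera call.
- ctrl.sign_off(): hands the job in, once; it reports no verdict.
Trained networks look in the newest picture that a camera, given by its name, has taken for a name from the list of things; names that differ only in an ending like _2 or _b are one class to them, and where a whole thing is asked for, a point or a joint stands for the part that bears it (a point fixed in the world has none). Each returns a list of dicts, best first, with "score" (0 to 1); they miss things now and then, are a little off and sometimes report something else, mostly with a low value. They report only what shows in the picture. A call takes as long as a camera call. They do not tell look-alikes from the thing itself.
- boxes_of(camera, thing): "pixel" ([column, row] in pixels, amid what is visible of it).
- landmark_of(camera, thing): "pixel" ([column, row] in pixels: a listed point, or the origin of a listed thing).
The state is a dict: "time": time; "joint_positions": joint angles; "qd": joint speeds; "tau": joint torques, N m; "ee_pos": TCP position; "orientation": TCP orientation; "force": force on the tool from outside, world axes, zero at the start; "moment": the same for the moment, N m; "gripper_width": finger opening in m.
Only numpy, scipy, OpenCV 4.12 (cv2) and the standard library are available. Lean on these libraries where they do the work, as an engineer would, in place of code of your own. Each camera call takes 0.05 s, during which the arm holds its last target.

TASK

Check the fine filter of the bench air monitor: swing its top flap right up by the steel handle so that it stands open, then draw the cartridge with the blue tab straight up out of its slot, leaving the orange-tabbed one seated. Hold it up in front of the lit screen of the light panel, upright, square to the screen and close to it, with the filter window centred on the screen but nothing touching the panel, and finish while still holding it there, flap left open and nothing on the bench knocked over.

Things in the scene. Friction and masses are not known exactly. Their poses are not given: they have to be found in the camera images.
- air_monitor: light-grey instrument, fixed, 150 (x) by 170 (y) mm, rim 120 mm high. Origin: centre of its underside, z up; its front (louvres) is -x. Under the flap, a deck 30 mm below the rim (inside the walls 134 by 154 mm) has two slots 76 (x) by 10 (y) mm at x = -12, y = -32 and +32 mm, floors at z = 13. A cartridge stands in each, only its tab above the deck; which is where varies.
- flap (a joint): flap on the air monitor, a 6 mm plate covering its whole top: 0 shut, grows as the front edge rises, 1.57 upright, 1.75 at its stop (leaning slightly back). May start slightly ajar. Its stiff hinge takes about 2 to 3 N at the handle and holds the flap at any angle.
- flap_hinge (a point): middle of the flap's hinge axis along the top rear edge of the monitor, 78 mm behind its origin, 123 mm above the bench; axes as the monitor's, the hinge axis is y
- flap_handle (a point): middle of the bar of the flap's steel bow handle: round bar 10 mm thick, 76 mm long, parallel to the hinge, in the flap's plane 42 mm beyond its front edge (37 mm free gap), 195 mm from the hinge axis. Axes turn with the flap: y along the bar, x towards the hinge. The bar may turn between the fingers.
- blue_cartridge_tab (a point): centre of the blue tab of the fine filter cartridge (loose, 50 to 100 g): 36 (x) by 8 thick (y) by 22 (z) mm, top 8 mm below the rim; 56 mm free to the other tab, 41 mm to the wall. z up along the cartridge, y its thickness. Frame below the tab 74 by 8 by 76 mm; lower edge 87 mm below this point: it must rise 77 mm to leave the slot, 107 mm to clear the rim.
- blue_cartridge_window (a point): centre of the white filter window (58 by 58 mm, both sides alike) of the blue-tabbed cartridge, 50 mm below the tab point; same axes, y is the direction the window faces
- orange_cartridge_tab (a point): centre of the orange tab of the coarse filter cartridge, same sizes and axes as the blue one; it stays in its slot
- light_panel: upright light panel on a low foot, fixed: slab 160 mm wide (y), 20 mm thick (x), from 30 to 190 mm above the bench; the foot reaches 35 mm in front of the origin and is 10 mm high. Origin: on the bench under the slab's centre; -x is the lit side, facing the robot more or less
- screen (a point): centre of the lit white screen (140 by 140 mm) on the front face of the light panel, 110 mm above the bench; axes as the panel's, the screen faces along -x
- wash_bottle: white squeeze wash bottle with red cap and spout, 68 by 110 mm, 235 mm tall, loose; origin at the centre of its underside, z up; leave it standing
- amber_bottle: amber bottle with red cap, 48 mm in diameter, 130 mm tall, loose; origin at the centre of its underside, z up; leave it standing
Things that resemble listed ones, but are neither listed nor needed, are in the scene too. Leave any purple look-alike of the amber_bottle alone.

How it is judged:
On the way, in this order (a step that is already met when the one before it is completed fails the run):
1. the flap is swung up, 80 degrees or more, while both cartridges are still in their slots (value of joint flap above 1.4 rad and z of each of blue_cartridge_tab, orange_cartridge_tab in the frame of air_monitor below 0.115 m), for 0.2 s.
2. the blue-tabbed cartridge is drawn clear of its slot and held, the flap still open (value of joint flap above 1.4 rad and z of blue_cartridge_tab in the frame of air_monitor above 0.178 m and contact force between blue_cartridge and the fingers above 0.5 N), for 0.1 s.
At the end, for the whole second after the job is handed in: Flap open 80 deg or more, orange cartridge seated, bottles standing. Blue cartridge held still in the fingers, upright and square to the screen (11 deg), window centre within 30 mm of the screen centre sideways and in height, 12 to 120 mm in front of it, nothing touching the panel (value of joint flap above 1.4 rad and z of orange_cartridge_tab in the frame of air_monitor below 0.115 m and horizontal distance between orange_cartridge_tab and air_monitor below 0.045 m and x of blue_cartridge_window in the frame of screen between -0.12 and -0.012 m and y of blue_cartridge_window in the frame of screen between -0.03 and 0.03 m and z of blue_cartridge_window in the frame of screen between -0.03 and 0.03 m and angle between the y axis of blue_cartridge_window and the x axis of screen, either way round below 0.2 rad and angle between blue_cartridge_window's own z axis and vertical below 0.2 rad and contact force between blue_cartridge and the fingers above 0.5 N and contact force between light_panel and anything else below 0.2 N and linear speed of blue_cartridge below 0.03 m/s and angle between each of wash_bottle, amber_bottle's own z axis and vertical below 0.3 rad); the arm keeps its last pose, push and grip.
It fails at once if the orange-tabbed cartridge is pulled up out of its seat (15 mm or more) (z of orange_cartridge_tab in the frame of air_monitor above 0.115 m).
It fails at once if the light panel is struck (over 3 N) (contact force between light_panel and anything else above 3 N).
It fails at once if a bottle is knocked over (angle between any of wash_bottle, amber_bottle's own z axis and vertical above 0.5 rad).
It also fails if it takes over 54 s, if anything falls off the work surface, if the arm or the gripper's body presses on something with over 40 N, if the wrist force passes 120 N, or if a joint passes its speed limit or range.

## Working session

There is one attempt and no reset: what is moved stays moved. The work goes in short steps, Python scripts to look and compute and a tool call to move; the robot and the scene stay as the last step left them, time stands still between calls to the robot, and variables do not carry over. Pictures are saved under pics/ and viewed, and the job is handed in when it is done.

Besides the shell and the picture viewer there is one more tool, called after "Request:" as name([rows], argument=value, ...), one row to a line, values as JSON. jog_arm: Moves the arm, as the interface text tells. Its arguments: {"type":"object","properties":{"motion":{"type":"array"},"newtons":{"type":"number"}},"required":["motion"]}

```bash
mkdir -p pics; ls; cat > h.py <<'E'
import numpy as np, cv2
from workcell import ctrl, camera, camera_info, boxes_of, landmark_of
E
python3 - <<'E'
from h import *
s=ctrl.state(); print(s)
for c in("scene","top"):
    im=camera(c); cv2.imwrite(f"pics/{c}0.png",im)
    i=camera_info(c); print(c,i)
    for t in("air_monitor","flap_hinge","flap_handle","blue_cartridge_tab","orange_cartridge_tab","light_panel","screen","wash_bottle","amber_bottle"):
        try: print(t,[(np.round(d["pixel"],1).tolist(),round(d["score"],2)) for d in landmark_of(c,t)[:3]])
        except Exception as e: print(t,e)
print(ctrl.state()["time"])
E
```

```text
pics
{'time': 0.0, 'joint_positions': array([ 1.08646149e+00,  3.07567687e-01,  1.50767812e+00, -1.86560368e-05,
        1.32837139e+00, -7.35137304e-02]), 'qd': array([ 2.52464919e-04,  5.41663042e-04, -6.42572490e-04,  2.62072000e-05,
       -7.53085325e-04,  9.95877614e-04]), 'tau': array([-2.12748178e-03, -4.57552278e+01, -2.51912695e+01, -3.29778832e-04,
        1.33234324e-02, -1.01582793e-05]), 'ee_pos': array([0.22934647, 0.52652706, 0.23038228]), 'orientation': array([-2.69996949e-04,  2.03966792e-01,  9.78977284e-01, -9.75641113e-04]), 'force': array([ 0.95654121,  0.3482431 , -0.52790692]), 'moment': array([-0.00575542,  0.03629077,  0.0273744 ]), 'gripper_width': 0.08561183411093991}
scene {'fx': 382.24561627600843, 'fy': 382.24561627600843, 'cx': 261.00168525240906, 'cy': 193.79977481465582, 'extrinsics': array([[ 7.91955451e-01,  3.00157398e-01, -5.31706780e-01,
        -6.74806504e-02],
       [-6.10578630e-01,  3.88539378e-01, -6.90094840e-01,
        -9.06133912e-01],
       [-5.48050341e-04,  8.71173168e-01,  4.90975572e-01,
         6.59713464e-01],
       [ 0.0000
[... 436 characters left out ...]
.04236289678346, 'cx': 255.2486289876427, 'cy': 195.69664255210103, 'extrinsics': array([[-0.02862372,  0.99090971, -0.13144819,  0.39858891],
       [-0.99953977, -0.02969532, -0.00619891, -0.13723363],
       [-0.01004596,  0.13121026,  0.99130366,  1.08343487],
       [ 0.        ,  0.        ,  0.        ,  1.        ]])}
air_monitor [([275.7, 180.2], 0.72)]
flap_hinge [([265.8, 142.9], 0.74)]
flap_handle [([290.4, 222.6], 0.75)]
blue_cartridge_tab [([289.4, 219.8], 0.5)]
orange_cartridge_tab []
light_panel [([173.7, 151.4], 0.59)]
screen [([162.9, 144.8], 0.65)]
wash_bottle [([159.8, 256.4], 0.81)]
amber_bottle [([367.6, 187.9], 0.87), ([341.9, 209.2], 0.78), ([157.4, 255.7], 0.73)]
1.0
```

View pics/scene0.png

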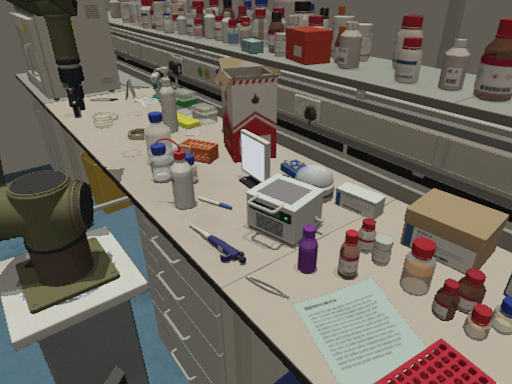

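View pics/top0.png

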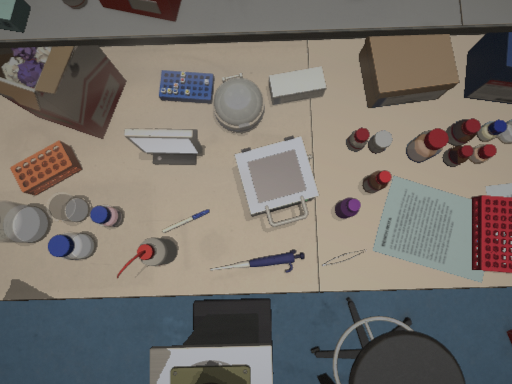

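Both pictures show the monitor (top, about (276,176)), its handle towards the robot at (290,212), and the light panel to its left (165,143). The wash bottle is at (152,252), the purple look-alike at (347,208), and the amber bottle probably at (376,181). Next I'll zoom in.

```bash
python3 - <<'E'
import cv2
a=cv2.imread("pics/top0.png");b=cv2.imread("pics/scene0.png")
cv2.imwrite("pics/tc.png",cv2.resize(a[115:265,115:315],None,fx=4,fy=4,interpolation=cv2.INTER_CUBIC))
cv2.imwrite("pics/sc.png",cv2.resize(b[120:270,180:380],None,fx=4,fy=4,interpolation=cv2.INTER_CUBIC))
E
```

```text
(no output)
```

View pics/tc.png

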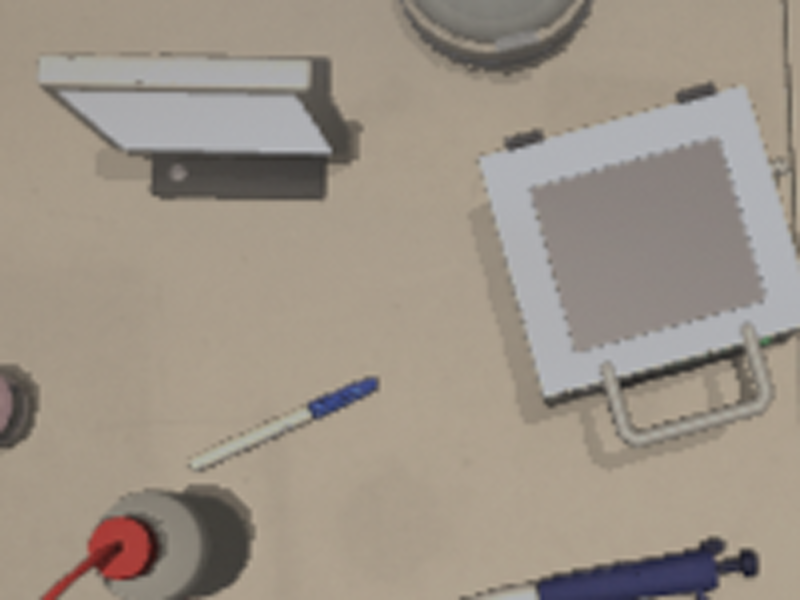

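View pics/sc.png

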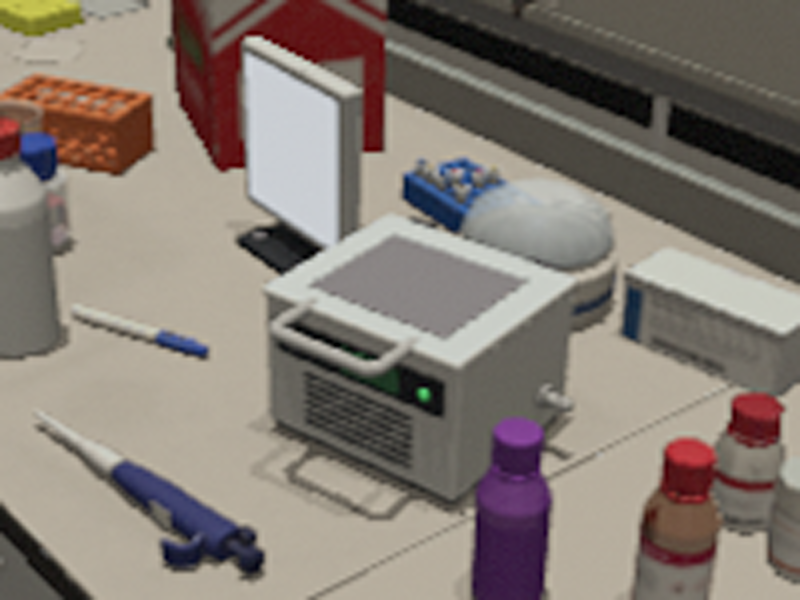

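```bash
cat >> h.py <<'E'
def proj(c,P):
    i=camera_info(c);T=np.linalg.inv(i["extrinsics"]);P=np.atleast_2d(P)
    q=P@T[:3,:3].T+T[:3,3]; return np.c_[i["fx"]*q[:,0]/-q[:,2]+i["cx"], i["fy"]*-q[:,1]/-q[:,2]+i["cy"]]
def ray(c,uv):
    i=camera_info(c);E=i["extrinsics"];d=np.array([(uv[0]-i["cx"])/i["fx"],-(uv[1]-i["cy"])/i["fy"],-1]);return E[:3,3],E[:3,:3]@d
def atz(c,uv,z):
    o,d=ray(c,uv);return o+d*(z-o[2])/d[2]
def tri(uvs):
    A=np.zeros((3,3));b=np.zeros(3)
    for c,uv in uvs.items():
        o,d=ray(c,uv);d=d/np.linalg.norm(d);M=np.eye(3)-np.outer(d,d);A+=M;b+=M@o
    return np.linalg.solve(A,b)
def w(p,L):
    c,s=np.cos(p[2]),np.sin(p[2]);L=np.atleast_2d(L);return np.c_[p[0]+c*L[:,0]-s*L[:,1],p[1]+s*L[:,0]+c*L[:,1],L[:,2]]
E
cat > fit.py <<'E'
from h import *
from scipy.optimize import least_squares
tc=lambda x,y:(x/4+115,y/4+115)
sc=lambda x,y:(x/4+180,y/4+120)
def fl(q,L): # flap-frame: d from hinge toward front, y, n up
    a=q[3]; L=np.atleast_2d(L); c,s=np.cos(a),np.sin(a)
    return w(q,np.c_[.078-L[:,0]*c-L[:,2]*s, L[:,1], .123+L[:,0]*s-0+L[:,2]*c])
F=[(0,.085,.003),(0,-.085,.003),(.153,.085,.003),(.153,-.085,.003),(.195,0,0)]
obs=[("top",[0,1,2],[tc(481,158),tc(745,87),tc(548,398)]),("scene",[0,1,2,3],[sc(392,217),sc(575,282),sc(268,290),sc(457,368)])]
def res(q):
    P=fl(q,F);r=[]
    for c,k,o in obs: r+=list((proj(c,P[k])-o).ravel())
    return np.array(r)
s=least_squares(res,[.4,-.15,0.2,0.05],loss='soft_l1');print("mon",s.x,np.degrees(s.x[2]),s.fun.round(1))
q=s.x;np.save("mon.npy",q)
print("handle",fl(q,F)[4],proj("top",fl(q,F)[4]),"obs",tc(702,421),proj("scene",fl(q,F)[4]),"obs",sc(340,350))
S=[(-.01,.07,.18),(-.01,-.07,.18),(-.01,.07,.04),(-.01,-.07,.04),(-.01,.08,.19),(-.01,-.08,.19),(.01,.08,.19),(.01,-.08,.19)]
ob=[("top",[2,3,4,5,6,7],[tc(122,150),tc(330,152),tc(42,90),tc(311,88),tc(40,56),tc(311,58)]),("scene",[0,1,2,3,4],[sc(248,54),sc(340,100),sc(248,187),sc(337,248),sc(243,42)])]
def r2(p):
    P=w(p,S);r=[]
    for c,k,o in ob:r+=list((proj(c,P[k])-o).ravel())
    return np.array(r)
s=least_squares(r2,[.5,.1,0],loss='soft_l1');print("pan",s.x,np.degrees(s.x[2]),s.fun.round(1));np.save("pan.npy",s.x)
print("screen",w(s.x,[(-.01,0,.11)]))
for n,c,uv in [("wash","top",(150,255)),("amb","top",(376,180)),("purple","top",(347,208))]: print(n,atz(c,uv,.13))
# red-cap amber tops
print(tri({"top":(383.5,178),"scene":(351.5,238)}),tri({"top":(351.5,206),"scene":(309.5,231)}),tri({"top":(145,251),"scene":(180,154)}))
E
python3 fit.py
```

```text
mon [ 0.57322237 -0.18647211  0.23868248 -0.0017343 ] 13.675498691722922 [ 0.1 -0.1  0.8 -0.3 -0.2  0.  -0.8 -0.5  0.6 -0.4 -1.7 -0.1  0.2  0.1]
handle [ 0.45953957 -0.21413349  0.12266181] [[290.57564677 222.11036001]] obs (290.5, 220.25) [[259.18679142 209.07041693]] obs (265.0, 207.5)
pan [ 0.66993597  0.08709321 -0.03561938] -2.040840357898481 [ 0.8 -0.1  1.  -0.3 -1.7 -0.6  0.3  0.2 -0.8 -0.5  0.6 -0.7 -1.  -0.1
 -0.8  0.6 -0.   2.3 -0.2  1.3 -1.4 -0.5]
screen [[0.65994232 0.08744932 0.11      ]]
wash [0.39110204 0.12150227 0.13      ]
amb [ 0.55443388 -0.42318458  0.13      ]
purple [ 0.4888131  -0.34952656  0.13      ]
[ 0.56124995 -0.44613151  0.11594298] [ 0.49653631 -0.36492699  0.1185587 ] [0.40168342 0.11760208 0.18373304]
```

```bash
python3 - <<'E'
from h import *
a=cv2.imread("pics/top0.png");b=cv2.imread("pics/scene0.png")
print(tri({"top":(290.4,222.6),"scene":(257.5,204.8)}))
import fit
q=fit.q
for ang in (-.0,.03,.06):
    q2=q.copy();q2[3]=ang
    bar=fit.fl(q2,[(.195,.038,0),(.195,-.038,0)]); print(ang,bar[:,2],proj("top",bar).round(1).tolist(),proj("scene",bar).round(1).tolist())
q2=q.copy();q2[3]=0
L=fit.fl(q2,[(.195,.038,0),(.195,-.038,0),(.153,.085,.003),(.153,-.085,.003)])
for im,c,o,n in((a,"top",(250,180),"a"),(b,"scene",(235,175),"b")):
    k=cv2.resize(im[o[1]:o[1]+75,o[0]:o[0]+100],None,fx=8,fy=8,interpolation=cv2.INTER_CUBIC)
    for p in proj(c,L): cv2.circle(k,tuple(int(v) for v in ((p-o+.5)*8)),4,(0,0,255),-1)
    cv2.imwrite(f"pics/{n}h.png",k)
E
```

```text
[ 0.45673887 -0.21205572  0.13614911]
mon [ 0.57322237 -0.18647211  0.23868248 -0.0017343 ] 13.675498691722922 [ 0.1 -0.1  0.8 -0.3 -0.2  0.  -0.8 -0.5  0.6 -0.4 -1.7 -0.1  0.2  0.1]
handle [ 0.45953957 -0.21413349  0.12266181] [[290.57564677 222.11036001]] obs (290.5, 220.25) [[259.18679142 209.07041693]] obs (265.0, 207.5)
pan [ 0.66993597  0.08709321 -0.03561938] -2.040840357898481 [ 0.8 -0.1  1.  -0.3 -1.7 -0.6  0.3  0.2 -0.8 -0.5  0.6 -0.7 -1.  -0.1
 -0.8  0.6 -0.   2.3 -0.2  1.3 -1.4 -0.5]
screen [[0.65994232 0.08744932 0.11      ]]
wash [0.39110204 0.12150227 0.13      ]
amb [ 0.55443388 -0.42318458  0.13      ]
purple [ 0.4888131  -0.34952656  0.13      ]
[ 0.56124995 -0.44613151  0.11594298] [ 0.49653631 -0.36492699  0.1185587 ] [0.40168342 0.11760208 0.18373304]
-0.0 [0.123 0.123] [[275.3, 226.3], [305.8, 217.9]] [[248.3, 204.4], [270.5, 213.7]]
0.03 [0.12884912 0.12884912] [[275.4, 226.1], [306.1, 217.7]] [[248.3, 202.5], [270.5, 211.8]]
0.06 [0.13469298 0.13469298] [[275.5, 225.9], [306.3, 217.4]] [[248.4, 200.6], [270.6, 209.9]]
```

View pics/ah.png

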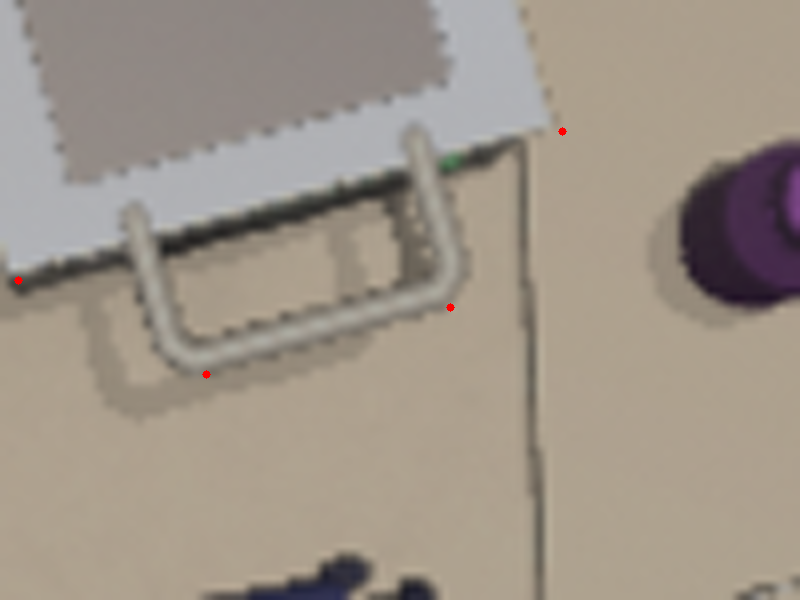

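View pics/bh.png

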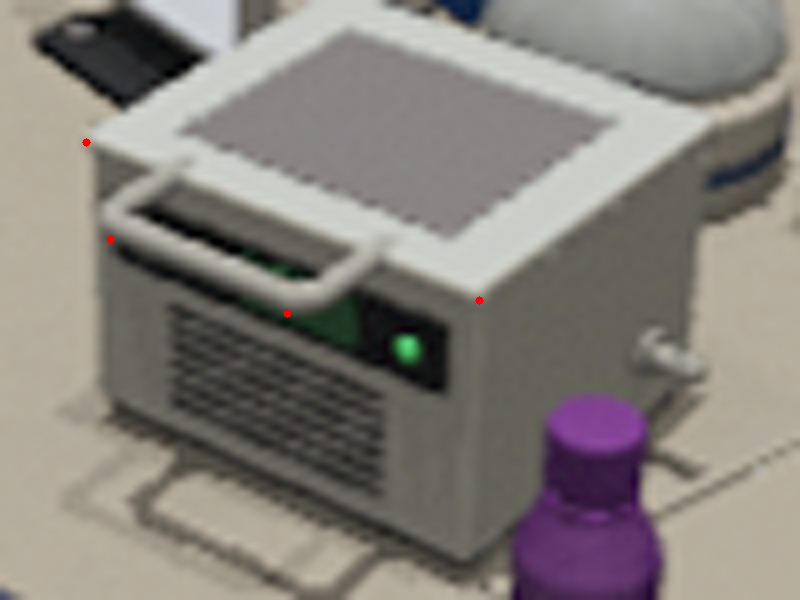

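```bash
cat > fit2.py <<'E'
from h import *
from fit import fl,tc,sc
from scipy.optimize import least_squares
ta=lambda x,y:(x/8+250-.5,y/8+180-.5); sa=lambda x,y:(x/8+235-.5,y/8+175-.5)
F=[(0,.085,.003),(0,-.085,.003),(.153,.085,.003),(.153,-.085,.003),(.195,.038,0),(.195,-.038,0)]
d=.35
obs=[("top",range(6),[tc(481-1,158-1),tc(745-1,87-1),ta(14,273),ta(548,128),ta(180,361),ta(458,282)]),("scene",range(6),[sc(392,217),sc(575,282),sa(95,140),sa(475,293),sa(108,218),sa(308,302)])]
def res(q):
    P=fl(q,F);r=[]
    for c,k,o in obs: r+=list((proj(c,P[list(k)])-o).ravel())
    return np.array(r)
s=least_squares(res,[.57,-.18,0.2,0.02],loss='soft_l1');q=s.x
print("mon2",q,np.degrees(q[2]),s.fun.round(1).tolist());np.save("mon.npy",q);print(fl(q,[(.195,0,0)]))
E
python3 fit2.py | tail -2
```

```text
mon2 [ 0.57522615 -0.18478275  0.23553358  0.01571793] 13.495080161988183 [-0.3, -0.7, 0.5, -0.8, -0.3, -0.1, 1.2, -0.4, 2.5, 0.8, -1.7, 2.3, -0.6, -0.9, 0.7, -0.8, -0.9, -0.9, 0.6, -0.4, 0.5, 1.1, -2.4, -0.1]
[[ 0.46147995 -0.21208047  0.12606487]]
```

Request:
jog_arm([
  {"twist":[0,0,8],"dp":[0,0,-4],"fingers":3.4},
  {"twist":[0,0,8],"dp":[0,0,-4],"fingers":3.4},
  {"twist":[0,0,8],"dp":[0,0,0],"fingers":3.4},
  {"twist":[0,0,8],"dp":[0,0,0],"fingers":3.4},
  {"twist":[0,0,8],"dp":[0,0,0],"fingers":3.4},
])

```text
time: 1.5
ee_pos: [0.2297, 0.5273, 0.3119]
orientation: [-0.0, 0.529, 0.849, 0.001]
force: [0.4, 0.3, 0.2]
gripper_width: 0.0342
```

Request:
jog_arm([
  {"twist":[0,0,6.3],"dp":[0,2,0],"fingers":3.4},
  {"twist":[0,0,6.3],"dp":[-2,3,0],"fingers":3.4},
  {"twist":[0,0,0],"dp":[-4,2.5,0],"fingers":3.4},
  {"twist":[0,0,0],"dp":[-4,2.5,0],"fingers":3.4},
  {"twist":[0,0,0],"dp":[-4,2.5,0],"fingers":3.4},
])

```text
time: 2.0
ee_pos: [0.3852, 0.4281, 0.3112]
orientation: [0.0, 0.616, 0.788, -0.0]
force: [0.3, 0.2, -1.6]
gripper_width: 0.0343
```

Request:
jog_arm([
  {"twist":[0,0,0],"dp":[-4,2.5,0],"fingers":3.4},
  {"twist":[0,0,0],"dp":[-4,2.5,0],"fingers":3.4},
  {"twist":[0,0,0],"dp":[-4,2,0],"fingers":3.4},
  {"twist":[0,0,0],"dp":[-4,0,0],"fingers":3.4},
  {"twist":[0,0,0],"dp":[-4,0,0],"fingers":3.4},
])

```text
time: 2.5
ee_pos: [0.501, 0.25, 0.311]
orientation: [-0.0, 0.617, 0.787, -0.0]
force: [-0.1, -0.3, -0.2]
gripper_width: 0.0343
```

Request:
jog_arm([
  {"twist":[0,0,0],"dp":[-4.4,-1,0],"fingers":3.4},
  {"twist":[0,0,0],"dp":[-4.4,-1,0],"fingers":3.4},
  {"twist":[0,0,0],"dp":[-4.4,-1,0],"fingers":3.4},
  {"twist":[0,0,0],"dp":[-4.4,-1.5,0],"fingers":3.4},
  {"twist":[0,0,0],"dp":[-4.4,-1.5,0],"fingers":3.4},
])

```text
time: 3.0
ee_pos: [0.4942, 0.022, 0.3114]
orientation: [0.0, 0.616, 0.787, 0.0]
force: [0.7, 0.1, 0.2]
gripper_width: 0.0341
```

Request:
jog_arm([
  {"twist":[0,0,0],"dp":[-4.4,-1.5,0],"fingers":3.4},
  {"twist":[0,0,0],"dp":[-4.4,-1.8,0],"fingers":3.4},
  {"twist":[0,0,0],"dp":[-4.4,-1.8,3],"fingers":3.4},
  {"twist":[0,0,0],"dp":[-4.4,-1.9,4],"fingers":3.4},
  {"twist":[0,0,0],"dp":[-4.3,-1.9,4],"fingers":3.4},
])

```text
time: 3.5
ee_pos: [0.4645, -0.1888, 0.22]
orientation: [0.001, 0.617, 0.787, 0.0]
force: [0.4, -0.6, 0.2]
gripper_width: 0.0336
```

```bash
python3 - <<'E'
from h import *
s=ctrl.state();print(s['ee_pos'],s['joint_positions'],s['gripper_width'])
a=camera("top");b=camera("scene")
k=lambda im,o:cv2.resize(im[o[1]:o[1]+100,o[0]:o[0]+130],None,fx=4,fy=4,interpolation=cv2.INTER_CUBIC)
cv2.imwrite("pics/c1.png",np.vstack([k(a,(220,150))[:300],k(b,(210,130))[:300]]))
E
```

```text
[ 0.464453   -0.18877898  0.21996405] [-4.70403539e-01  2.12561159e-01  1.67348488e+00  1.03918606e-04
  1.25293338e+00 -7.11871595e-01] 0.03364376355611978
```

View pics/c1.png

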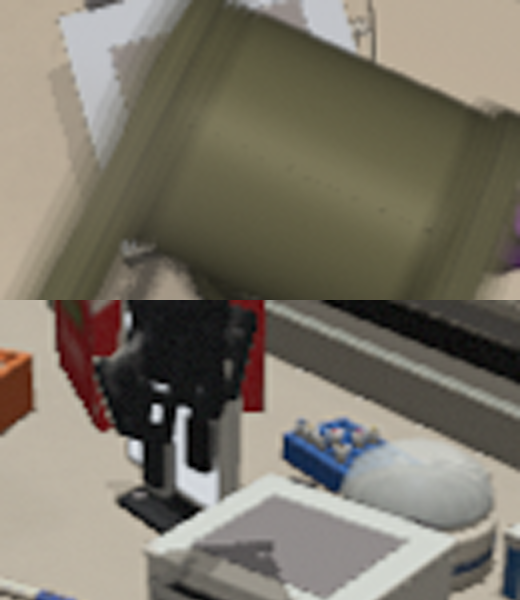

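The top picture shows the arm still settling over the handle. In the scene view the fingertips are above the front edge of the flap.

```bash
python3 - <<'E'
from h import *
s=ctrl.state();p=s['ee_pos'];print(s['time'],p,s['orientation'])
q=np.load("mon.npy");c,si=np.cos(q[2]),np.sin(q[2]);d=np.array([.4615,-.2121])-p[:2]
print("tool x,y",-si*d[0]+c*d[1],c*d[0]+si*d[1])
E
```

```text
3.6 [ 0.46093859 -0.18963894  0.2160948 ] [-0.00354484  0.61849971  0.78577507 -0.00175416]
tool x,y -0.021971920155373605 -0.004695650270440231
```

Request:
jog_arm([
  {"twist":[0,0,0],"dp":[0,0,1],"fingers":3.4},
  {"twist":[0,0,0],"dp":[0,0,0],"fingers":3.4},
])

```text
time: 3.8
ee_pos: [0.4643, -0.1859, 0.2096]
orientation: [-0.001, 0.617, 0.787, 0.0]
force: [-0.4, -0.7, -0.5]
gripper_width: 0.0341
```

Request:
jog_arm([
  {"twist":[0,0,0],"dp":[-1.2,-0.4,1],"fingers":3.4},
  {"twist":[0,0,0],"dp":[-1.3,-0.5,1],"fingers":3.4},
  {"twist":[0,0,0],"dp":[0,0,2],"fingers":3.4},
  {"twist":[0,0,0],"dp":[0,0,1],"fingers":3.4},
  {"twist":[0,0,0],"dp":[0,0,0],"fingers":3.4},
])

```text
time: 4.3
ee_pos: [0.4605, -0.2128, 0.1585]
orientation: [-0.002, 0.617, 0.787, -0.0]
force: [-0.2, -0.5, -0.6]
gripper_width: 0.0344
```

```bash
python3 - <<'E'
from h import *
b=camera("scene");s=ctrl.state();print(s['time'],s['ee_pos'])
o=(235,130)
k=cv2.resize(b[o[1]:o[1]+75,o[0]:o[0]+100],None,fx=8,fy=8,interpolation=cv2.INTER_CUBIC)
cv2.circle(k,tuple(int(v) for v in ((proj("scene",s['ee_pos'])[0]-o+.5)*8)),4,(0,0,255),-1)
cv2.imwrite("pics/c2.png",k)
E
```

```text
4.35 [ 0.46120567 -0.21302406  0.1594512 ]
```

View pics/c2.png

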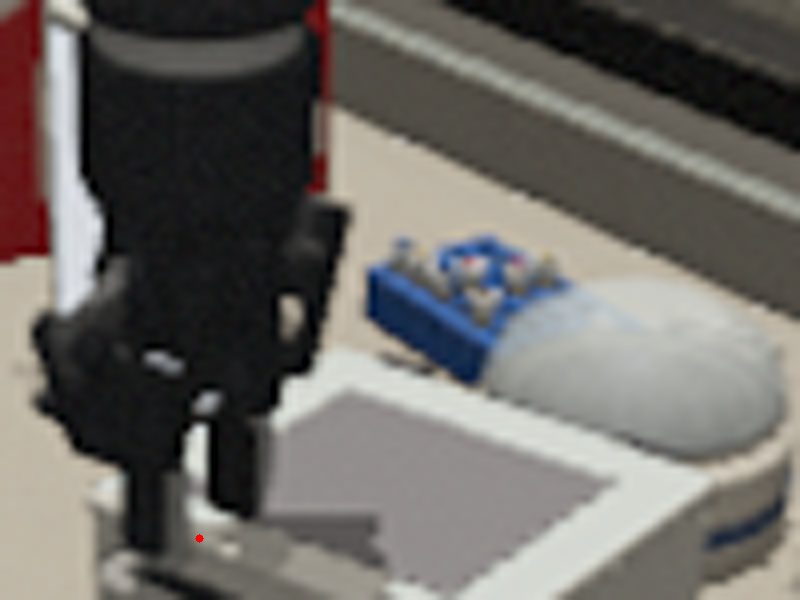

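The picture shows the fingers just above and on either side of the handle bar, with the TCP mark near (200,538) in the crop. I'll go down over the bar and watch the force.

Request:
jog_arm([
  {"twist":[0,0,0],"dp":[0,0,1.5],"fingers":3.4},
  {"twist":[0,0,0],"dp":[0,0,1.2],"fingers":3.4},
  {"twist":[0,0,0],"dp":[0,0,1.2],"fingers":3.4},
  {"twist":[0,0,0],"dp":[0,0,1.2],"fingers":3.4},
])

```text
time: 4.75
ee_pos: [0.4619, -0.2133, 0.1086]
orientation: [0.0, 0.617, 0.787, 0.0]
force: [0.9, 0.2, 0.3]
gripper_width: 0.0341
```

Request:
jog_arm([
  {"twist":[0,0,0],"dp":[0,0,0],"fingers":0.5},
  {"twist":[0,0,0],"dp":[0,0,0],"fingers":0.5},
  {"twist":[0,0,0],"dp":[0,0,0],"fingers":0.5},
], newtons=40)

```text
time: 5.05
ee_pos: [0.4649, -0.2117, 0.1096]
orientation: [0.001, 0.617, 0.787, 0.003]
force: [8.1, 7.4, -3.6]
gripper_width: 0.0085
```

Request:
jog_arm([
  {"twist":[0,0,0],"dp":[0,0.1,-1.95],"fingers":0.5},
  {"twist":[0,0,0],"dp":[0,0.3,-1.93],"fingers":0.5},
  {"twist":[0,0,0],"dp":[0,0.48,-1.9],"fingers":0.5},
])

```text
time: 5.35
ee_pos: [0.4745, -0.2093, 0.1679]
orientation: [0.002, 0.617, 0.787, 0.004]
force: [14.7, 6.9, -9.4]
gripper_width: 0.008
```

Request:
jog_arm([
  {"twist":[0,0,0],"dp":[0,0.85,-1.83],"fingers":0.5},
  {"twist":[0,0,0],"dp":[0,0.95,-1.75],"fingers":0.5},
  {"twist":[0,0,0],"dp":[0,1.05,-1.66],"fingers":0.5},
])

```text
time: 5.65
ee_pos: [0.4994, -0.2031, 0.2197]
orientation: [0.0, 0.617, 0.787, 0.001]
force: [7.2, 1.4, -10.6]
gripper_width: 0.0084
```

Request:
jog_arm([
  {"twist":[0,0,0],"dp":[0,1.18,-1.55],"fingers":0.5},
  {"twist":[0,0,0],"dp":[0,1.33,-1.43],"fingers":0.5},
  {"twist":[0,0,0],"dp":[0,1.46,-1.29],"fingers":0.5},
])

```text
time: 5.95
ee_pos: [0.5367, -0.1939, 0.2616]
orientation: [-0.001, 0.617, 0.787, 0.0]
force: [1.7, -0.7, -7.6]
gripper_width: 0.0085
```

Request:
jog_arm([
  {"twist":[0,0,0],"dp":[0,1.58,-1.13],"fingers":0.5},
  {"twist":[0,0,0],"dp":[0,1.69,-0.97],"fingers":0.5},
  {"twist":[0,0,0],"dp":[0,1.78,-0.8],"fingers":0.5},
])

```text
time: 6.25
ee_pos: [0.5841, -0.1823, 0.2911]
orientation: [-0.002, 0.617, 0.787, -0.001]
force: [-1.7, 0.9, -4.2]
gripper_width: 0.0083
```

Request:
jog_arm([
  {"twist":[0,0,0],"dp":[0,1.85,-0.61],"fingers":0.5},
  {"twist":[0,0,0],"dp":[0,1.9,-0.43],"fingers":0.5},
  {"twist":[0,0,0],"dp":[0,1.93,-0.23],"fingers":0.5},
])

```text
time: 6.55
ee_pos: [0.6397, -0.1687, 0.3051]
orientation: [-0.001, 0.617, 0.787, -0.001]
force: [-2.0, -0.3, 1.9]
gripper_width: 0.0081
```

Request:
jog_arm([
  {"twist":[0,0,0],"dp":[0,1.9,0],"fingers":0.5},
  {"twist":[0,0,0],"dp":[0,0.5,0],"fingers":0.5},
  {"twist":[0,0,0],"dp":[0,0,0],"fingers":0.5},
  {"twist":[0,0,0],"dp":[0,0,0],"fingers":0.5},
])

```text
time: 6.95
ee_pos: [0.6649, -0.1626, 0.3053]
orientation: [0.001, 0.616, 0.787, 0.001]
force: [0.1, 1.9, 5.8]
gripper_width: 0.0084
```

```bash
python3 - <<'E'
from h import *
a=camera("top");b=camera("scene");s=ctrl.state();print(s['time'],s['ee_pos'],s['joint_positions'])
q=np.load("mon.npy");c,si=np.cos(q[2]),np.sin(q[2]);h=np.array([q[0]+.078*c,q[1]+.078*si]);d=s['ee_pos'][:2]-h
x=c*d[0]+si*d[1];print("bar x rel hinge",x,"z",s['ee_pos'][2]+.019-.123,np.arctan2(s['ee_pos'][2]+.019-.123,-x))
cv2.imwrite("pics/t3.png",a);cv2.imwrite("pics/s3.png",cv2.resize(b[80:280,160:420],None,fx=3,fy=3,interpolation=cv2.INTER_CUBIC))
E
```

```text
7.05 [ 0.66458242 -0.16271735  0.30536497] [-3.02472950e-01  4.21381763e-01  1.14074357e+00  1.17615359e-03
  1.57699155e+00 -5.44924170e-01]
bar x rel hinge 0.014038367108537939 z 0.20136497006779847 1.6403997415398142
```

View pics/s3.png

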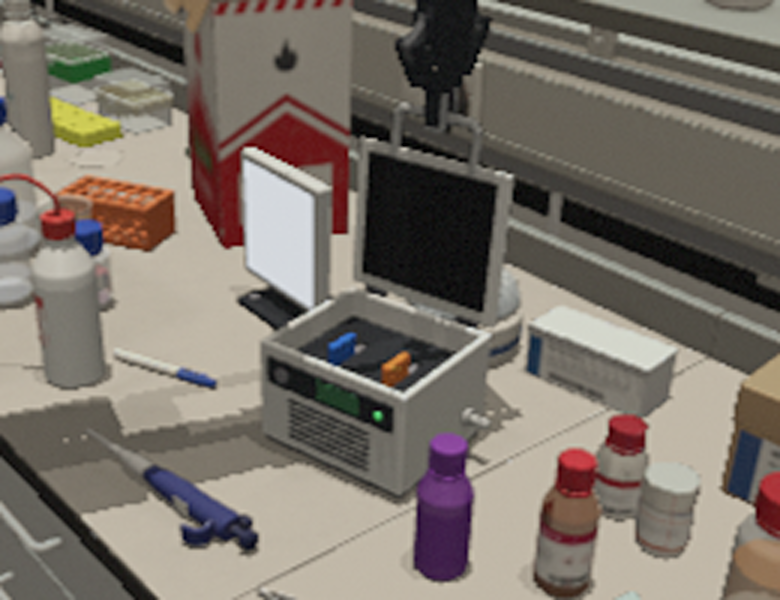

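The scene picture shows the flap standing upright. The blue tab is at crop (342,347), on the +y side, and the orange tab is at (396,368). I'll release the handle, lift away and turn.

Request:
jog_arm([
  {"twist":[0,0,0],"dp":[0,0,0],"fingers":3.4},
  {"twist":[0,0,0],"dp":[0,0,0],"fingers":3.4},
  {"twist":[0,0,0],"dp":[0,0,-2.5],"fingers":3.4},
  {"twist":[0,0,0],"dp":[0,0,-3],"fingers":3.4},
  {"twist":[0,0,0],"dp":[0,0,-2],"fingers":3.4},
])

```text
time: 7.55
ee_pos: [0.664, -0.1638, 0.3802]
orientation: [0.0, 0.617, 0.787, -0.0]
force: [0.4, -0.4, 0.3]
gripper_width: 0.0341
```

Request:
jog_arm([
  {"twist":[0,0,0],"dp":[1,-4,0],"fingers":4},
  {"twist":[0,0,0],"dp":[1,-4,0],"fingers":4},
  {"twist":[0,0,0],"dp":[1,-4,0],"fingers":4},
  {"twist":[0,0,8.2],"dp":[0,-4,0],"fingers":4},
  {"twist":[0,0,8.2],"dp":[0,0,0],"fingers":4},
])

```text
time: 8.05
ee_pos: [0.496, -0.1728, 0.3791]
orientation: [-0.001, 0.725, 0.688, -0.001]
force: [0.4, 0.1, 1.2]
gripper_width: 0.0401
```

Request:
jog_arm([
  {"twist":[0,0,8.2],"dp":[0,0,0],"fingers":4},
  {"twist":[0,0,8.2],"dp":[0,0,0],"fingers":4},
  {"twist":[0,0,8.2],"dp":[0,0,0],"fingers":4},
  {"twist":[0,0,8.2],"dp":[0,0,0],"fingers":4},
  {"twist":[0,0,8.2],"dp":[0,0,0],"fingers":4},
])

```text
time: 8.55
ee_pos: [0.5009, -0.1727, 0.3784]
orientation: [-0.0, 0.92, 0.392, -0.0]
force: [0.6, -0.7, 0.4]
gripper_width: 0.04
```

Request:
jog_arm([
  {"twist":[0,0,8.2],"dp":[0,0,0],"fingers":4},
  {"twist":[0,0,8.2],"dp":[0,0,0],"fingers":4},
  {"twist":[0,0,8.2],"dp":[0,0,0],"fingers":4},
  {"twist":[0,0,8],"dp":[0,0,0],"fingers":4},
  {"twist":[0,0,0],"dp":[0,0,0],"fingers":4},
])

```text
time: 9.05
ee_pos: [0.501, -0.1727, 0.3784]
orientation: [-0.0, 0.993, 0.12, -0.0]
force: [0.2, -0.1, -0.3]
gripper_width: 0.0399
```

```bash
python3 - <<'E'
from h import *
a=camera("top");b=camera("scene");s=ctrl.state();print(s['time'],s['ee_pos'],s['orientation'],s['joint_positions'])
for c in("top","scene"):
    for t in("blue_cartridge_tab","orange_cartridge_tab"): print(c,t,[(np.round(d["pixel"],1).tolist(),round(d["score"],2)) for d in landmark_of(c,t)[:3]])
o=(230,110);cv2.imwrite("pics/t4.png",cv2.resize(a[o[1]:o[1]+125,o[0]:o[0]+130],None,fx=6,fy=6,interpolation=cv2.INTER_CUBIC)[:600])
o=(240,150);cv2.imwrite("pics/s4.png",cv2.resize(b[o[1]:o[1]+75,o[0]:o[0]+100],None,fx=8,fy=8,interpolation=cv2.INTER_CUBIC))
E
```

```text
9.15 [ 0.5011294  -0.17263497  0.37846139] [-9.03664226e-05  9.92503747e-01  1.22213678e-01 -3.49097981e-04] [-4.11321286e-01  1.63925676e-01  1.33823539e+00 -2.00168118e-04
  1.64012460e+00  9.14421277e-01]
top blue_cartridge_tab []
top orange_cartridge_tab []
scene blue_cartridge_tab [([274.2, 196.7], 0.54)]
scene orange_cartridge_tab [([290.7, 202.8], 0.52)]
```

View pics/t4.png

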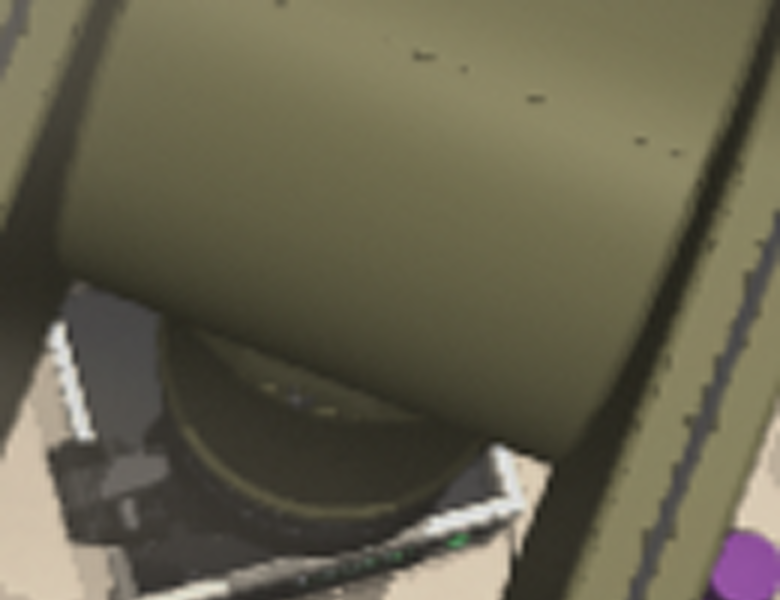

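View pics/s4.png

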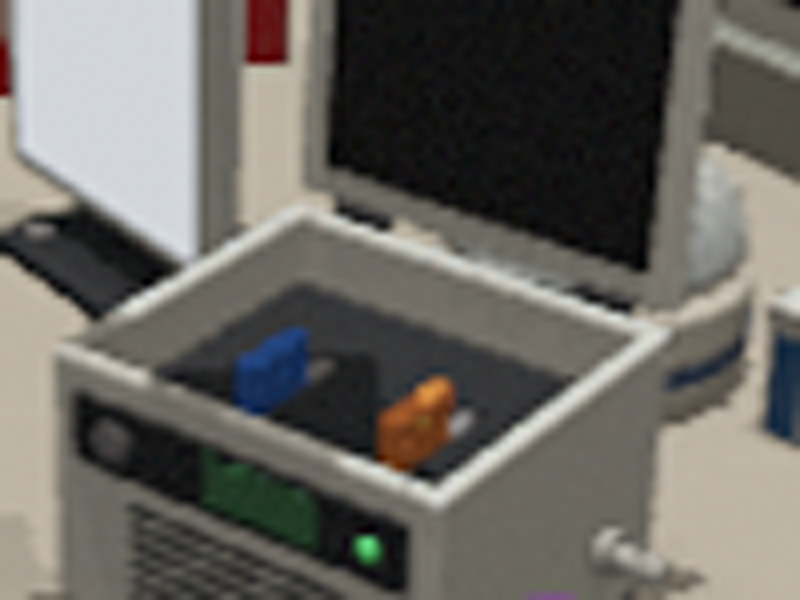

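The scene crop shows the blue tab at about (271,372), which is pixel (273.4,196), and the orange tab at about (415,423). I'll compare this with the model's prediction.

```bash
python3 - <<'E'
from h import *
q=np.load("mon.npy");print(q)
T=w(q,[(-.012,.032,.101),(-.012,-.032,.101)]);print(T,proj("scene",T))
o=(240,150)
for p in[(271,372),(415,423)]:
    P=atz("scene",(p[0]/8+o[0]-.5,p[1]/8+o[1]-.5),.101);c,s=np.cos(q[2]),np.sin(q[2]);d=P[:2]-q[:2];print(P,"mon",c*d[0]+s*d[1],-s*d[0]+c*d[1])
R=[(-.075,.085,.12),(-.075,-.085,.12),(.075,-.085,.12),(.075,.085,.12)]
print(((proj("scene",w(q,R))-o+.5)*8).round())
E
```

```text
[ 0.57522615 -0.18478275  0.23553358  0.01571793]
[[ 0.55608989 -0.15646662  0.101     ]
 [ 0.57102505 -0.21869958  0.101     ]] [[273.39439528 196.62152719]
 [291.29504575 203.63111974]]
[ 0.55837523 -0.15357912  0.101     ] mon -0.009103926903630152 0.03427446137881822
[ 0.57586578 -0.21358771  0.101     ] mon -0.0061000077123455065 -0.02815891664430584
[[ 49. 353.]
 [439. 512.]
 [674. 339.]
 [299. 207.]]
```

Request:
jog_arm([
  {"twist":[0,0,0],"dp":[3,-0.2,0],"fingers":4},
  {"twist":[0,0,0],"dp":[2.9,-0.15,3],"fingers":4},
  {"twist":[0,0,0],"dp":[0,0,4],"fingers":4},
  {"twist":[0,0,0],"dp":[0,0,4],"fingers":4},
  {"twist":[0,0,0],"dp":[0,0,4],"fingers":4},
])

```text
time: 9.85
ee_pos: [0.5582, -0.1548, 0.2274]
orientation: [0.0, 0.993, 0.121, 0.0]
force: [0.6, -0.4, -0.1]
gripper_width: 0.0399
```

Request:
jog_arm([
  {"twist":[0,0,0],"dp":[0,0,4],"fingers":4},
  {"twist":[0,0,0],"dp":[0,0,3],"fingers":4},
  {"twist":[0,0,0],"dp":[0,0,1.5],"fingers":4},
  {"twist":[0,0,0],"dp":[0,0,0],"fingers":4},
])

```text
time: 10.25
ee_pos: [0.5558, -0.1543, 0.141]
orientation: [-0.001, 0.993, 0.121, -0.003]
force: [0.1, -0.4, -0.6]
gripper_width: 0.0398
```

```bash
python3 - <<'E'
from h import *
b=camera("scene");s=ctrl.state();print(s['time'],s['ee_pos'],s['orientation'],s['force'])
o=(240,145);k=cv2.resize(b[o[1]:o[1]+75,o[0]:o[0]+100],None,fx=8,fy=8,interpolation=cv2.INTER_CUBIC)
for z in(0,.011-.05):
  cv2.circle(k,tuple(int(v) for v in ((proj("scene",s['ee_pos']+[0,0,z])[0]-o+.5)*8)),4,(0,0,255),-1)
cv2.imwrite("pics/s5.png",k)
E
```

```text
10.3 [ 0.55719041 -0.15477267  0.1427326 ] [-5.98822482e-04  9.92650406e-01  1.21009402e-01 -1.23972466e-03] [0.42718509 0.4331958  0.23239806]
```

View pics/s5.png

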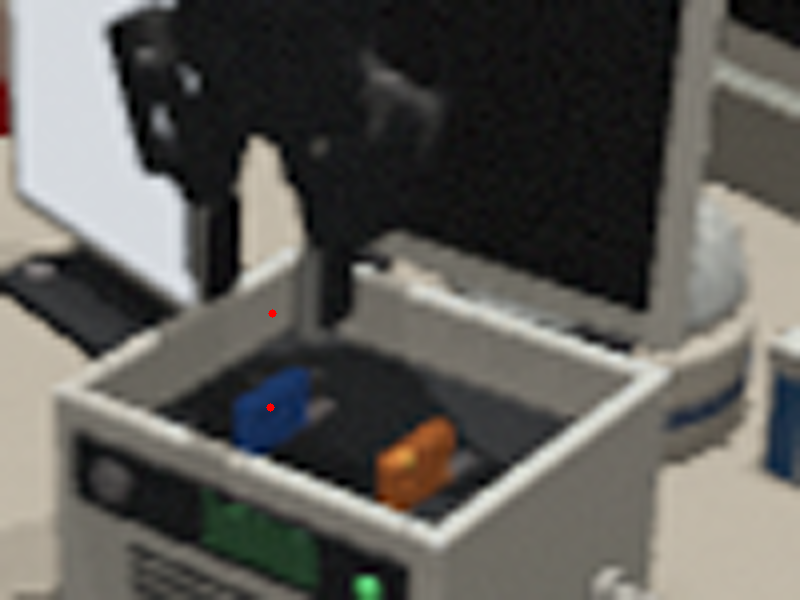

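The scene crop puts the tool axis on the blue tab, with the dot at (270,407) on its centre. The fingers straddle it, clear of the orange tab and the wall, so I'll go down.

Request:
jog_arm([
  {"twist":[0,0,0],"dp":[0,0,1.5],"fingers":4},
  {"twist":[0,0,0],"dp":[0,0,1.5],"fingers":4},
  {"twist":[0,0,0],"dp":[0,0,1.5],"fingers":4},
  {"twist":[0,0,0],"dp":[0,0,0],"fingers":4},
])

```text
time: 10.7
ee_pos: [0.5577, -0.155, 0.0987]
orientation: [-0.0, 0.993, 0.121, -0.0]
force: [-0.0, 0.9, -0.4]
gripper_width: 0.0399
```

Request:
jog_arm([
  {"twist":[0,0,0],"dp":[0,0,0],"fingers":0.4},
  {"twist":[0,0,0],"dp":[0,0,0],"fingers":0.4},
  {"twist":[0,0,0],"dp":[0,0,0],"fingers":0.4},
  {"twist":[0,0,0],"dp":[0,0,0],"fingers":0.4},
], newtons=60)

```text
time: 11.1
ee_pos: [0.5589, -0.1546, 0.1006]
orientation: [0.0, 0.993, 0.121, 0.001]
force: [-0.3, 2.0, 6.7]
gripper_width: 0.0061
```

Request:
jog_arm([
  {"twist":[0,0,0],"dp":[0,0,-1],"fingers":0.4},
  {"twist":[0,0,0],"dp":[0,0,-1],"fingers":0.4},
  {"twist":[0,0,0],"dp":[0,0,-1],"fingers":0.4},
])

```text
time: 11.4
ee_pos: [0.558, -0.1551, 0.1299]
orientation: [0.0, 0.993, 0.121, 0.0]
force: [-0.4, 1.2, -0.8]
gripper_width: 0.006
```

Request:
jog_arm([
  {"twist":[0,0,0],"dp":[0,0,-2],"fingers":0.4},
  {"twist":[0,0,0],"dp":[0,0,-2],"fingers":0.4},
  {"twist":[0,0,0],"dp":[0,0,-2],"fingers":0.4},
  {"twist":[0,0,0],"dp":[0,0,-2.5],"fingers":0.4},
  {"twist":[0,0,0],"dp":[0,0,-2.5],"fingers":0.4},
])

```text
time: 11.9
ee_pos: [0.5575, -0.1553, 0.2405]
orientation: [0.0, 0.993, 0.121, -0.0]
force: [-0.2, 0.3, -1.0]
gripper_width: 0.0061
```

```bash
python3 - <<'E'
from h import *
b=camera("scene");s=ctrl.state();print(s['time'],s['ee_pos'],s['orientation'],s['force'])
o=(200,95);k=cv2.resize(b[o[1]:o[1]+150,o[0]:o[0]+200],None,fx=4,fy=4,interpolation=cv2.INTER_CUBIC)
cv2.imwrite("pics/s6.png",k)
p=np.load("pan.npy");print(p,w(p,[(-.01,0,.11)]))
print(w(p,[(-.01-.05,0,.11)]))
E
```

```text
11.95 [ 0.56009221 -0.15617047  0.24530416] [0.00221653 0.9926856  0.12065036 0.00372524] [ 2.13216089 -0.28472456  1.64289137]
[ 0.66993597  0.08709321 -0.03561938] [[0.65994232 0.08744932 0.11      ]]
[[0.60997403 0.08922992 0.11      ]]
```

View pics/s6.png

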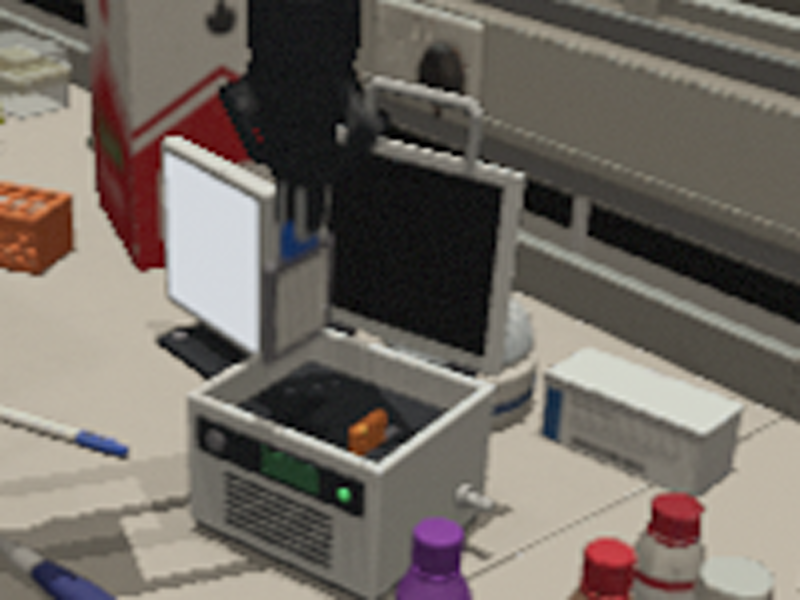

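The scene picture shows the blue cartridge fully out and upright in the fingers, the orange one seated at (368,432), and the flap standing. Next I'll back off a little and turn 74° square to the screen.

Request:
jog_arm([
  {"twist":[0,0,0],"dp":[-1.5,0,-1],"fingers":0.4},
  {"twist":[0,0,-7.4],"dp":[-1.5,0,0],"fingers":0.4},
  {"twist":[0,0,-7.4],"dp":[0,0,0],"fingers":0.4},
  {"twist":[0,0,-7.4],"dp":[0,0,0],"fingers":0.4},
  {"twist":[0,0,-7.4],"dp":[0,0,0],"fingers":0.4},
])

```text
time: 12.45
ee_pos: [0.527, -0.1624, 0.2487]
orientation: [-0.0, 0.928, 0.373, -0.001]
force: [-0.2, -0.1, -0.2]
gripper_width: 0.0058
```

Request:
jog_arm([
  {"twist":[0,0,-7.4],"dp":[0,0,0],"fingers":0.4},
  {"twist":[0,0,-7.4],"dp":[0,0,0],"fingers":0.4},
  {"twist":[0,0,-7.4],"dp":[0,0,0],"fingers":0.4},
  {"twist":[0,0,-7.4],"dp":[0,0,0],"fingers":0.4},
  {"twist":[0,0,-7.4],"dp":[0,0,0],"fingers":0.4},
])

```text
time: 12.95
ee_pos: [0.5271, -0.1623, 0.2485]
orientation: [-0.001, 0.762, 0.648, -0.001]
force: [0.2, -0.7, -1.7]
gripper_width: 0.006
```

Request:
jog_arm([
  {"twist":[0,0,-7.4],"dp":[0,0,0],"fingers":0.4},
  {"twist":[0,0,0],"dp":[0,0,0],"fingers":0.4},
])

```text
time: 13.15
ee_pos: [0.5273, -0.1623, 0.2486]
orientation: [-0.001, 0.72, 0.694, -0.001]
force: [0.7, 0.1, -0.4]
gripper_width: 0.0062
```

Request:
jog_arm([
  {"twist":[0,0,0],"dp":[2.5,0.2,0],"fingers":0.4},
  {"twist":[0,0,0],"dp":[3.5,0.2,0],"fingers":0.4},
  {"twist":[0,0,0],"dp":[3.5,0.3,0],"fingers":0.4},
  {"twist":[0,0,0],"dp":[3.5,0.3,0],"fingers":0.4},
  {"twist":[0,0,0],"dp":[3.5,0.3,0],"fingers":0.4},
])

```text
time: 13.65
ee_pos: [0.547, 0.0031, 0.2487]
orientation: [-0.0, 0.722, 0.692, -0.0]
force: [1.2, 0.3, -0.5]
gripper_width: 0.0061
```

Request:
jog_arm([
  {"twist":[0,0,0],"dp":[3.5,0.3,0],"fingers":0.4},
  {"twist":[0,0,0],"dp":[3,0.3,0],"fingers":0.4},
  {"twist":[0,0,0],"dp":[1.8,0.3,0],"fingers":0.4},
  {"twist":[0,0,0],"dp":[0,0,0],"fingers":0.4},
  {"twist":[0,0,0],"dp":[0,0,0],"fingers":0.4},
])

```text
time: 14.15
ee_pos: [0.5593, 0.0844, 0.2486]
orientation: [0.0, 0.72, 0.693, -0.001]
force: [0.6, -0.7, -0.2]
gripper_width: 0.0062
```

Request:
jog_arm([
  {"twist":[0,0,0],"dp":[0.4,0,2],"fingers":0.4},
  {"twist":[0,0,0],"dp":[0,0.5,2.5],"fingers":0.4},
  {"twist":[0,0,0],"dp":[0,0.5,2.5],"fingers":0.4},
  {"twist":[0,0,0],"dp":[0,0.5,1.8],"fingers":0.4},
  {"twist":[0,0,0],"dp":[0,0,0],"fingers":0.4},
])

```text
time: 14.65
ee_pos: [0.5731, 0.0864, 0.1581]
orientation: [-0.002, 0.721, 0.693, -0.003]
force: [-0.7, -0.3, -0.3]
gripper_width: 0.006
```

```bash
python3 - <<'E'
from h import *
a=camera("top");b=camera("scene");s=ctrl.state();print(s['time'],s['ee_pos'],s['orientation'],s['force'])
for c in("top","scene"):
    for t in("blue_cartridge_tab","blue_cartridge_window","screen"): print(c,t,[(np.round(d["pixel"],1).tolist(),round(d["score"],2)) for d in landmark_of(c,t)[:2]])
tp=s['ee_pos'];print(proj("scene",[tp,tp-[0,0,.05]]),proj("top",[tp]))
o=(200,80);cv2.imwrite("pics/s7.png",cv2.resize(b[o[1]:o[1]+150,o[0]:o[0]+200],None,fx=4,fy=4,interpolation=cv2.INTER_CUBIC))
o=(90,80);cv2.imwrite("pics/t7.png",cv2.resize(a[o[1]:o[1]+150,o[0]:o[0]+200],None,fx=4,fy=4,interpolation=cv2.INTER_CUBIC))
E
```

```text
14.75 [0.57472358 0.08703261 0.16081641] [-2.49163142e-04  7.20890778e-01  6.93048401e-01 -5.81192535e-04] [0.64797797 0.19895464 0.57010823]
top blue_cartridge_tab [([164.0, 174.9], 0.65), ([276.4, 184.6], 0.55)]
top blue_cartridge_window [([170.3, 182.5], 0.73)]
top screen [([164.0, 147.3], 0.97)]
scene blue_cartridge_tab [([232.2, 148.2], 0.55)]
scene blue_cartridge_window [([234.5, 166.4], 0.68)]
scene screen [([249.9, 154.4], 0.56)]
[[231.68662597 150.51323992]
 [232.24984568 164.17690722]] [[161.56296931 175.7541567 ]]
```

View pics/s7.png

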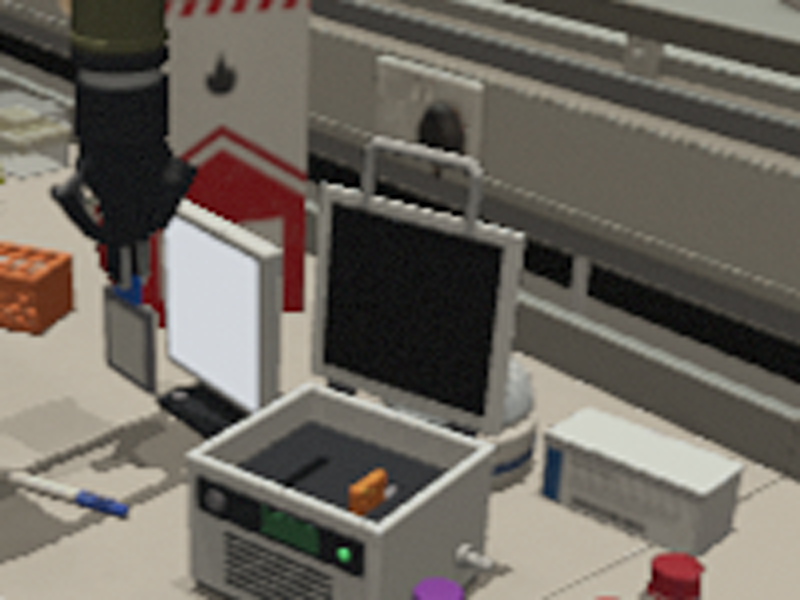

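View pics/t7.png

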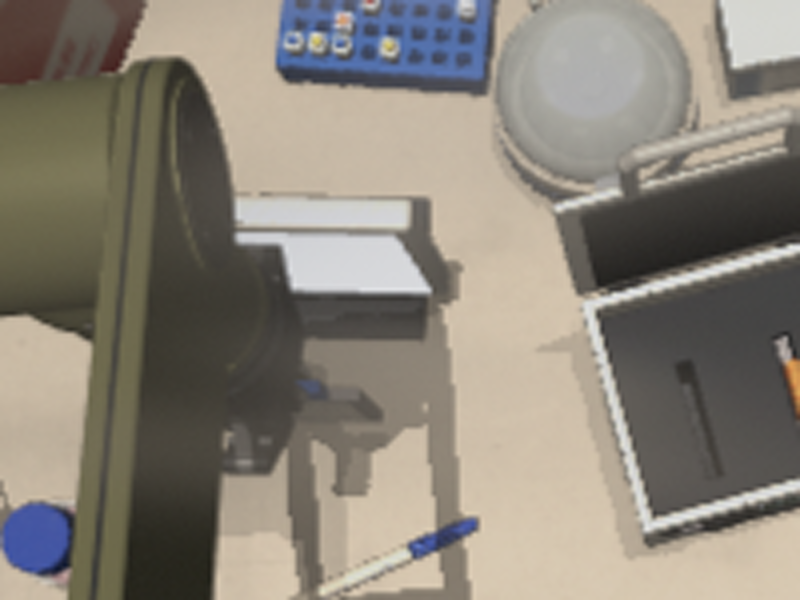

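The window centre is at crop (130,338), pixel (232,164), which matches the prediction (232.2,164.2). The cartridge looks upright and square to the screen, about 85 mm in front of it. I'll move a little closer and do a last check.

Request:
jog_arm([
  {"twist":[0,0,0],"dp":[0,0.5,0],"fingers":0.4},
  {"twist":[0,0,0],"dp":[0,0.5,0],"fingers":0.4},
  {"twist":[0,0,0],"dp":[0,0.5,0],"fingers":0.4},
  {"twist":[0,0,0],"dp":[0,0,0],"fingers":0.4},
  {"twist":[0,0,0],"dp":[0,0,0],"fingers":0.4},
])

```text
time: 15.55
ee_pos: [0.5902, 0.0877, 0.1606]
orientation: [-0.0, 0.72, 0.694, -0.0]
force: [-0.5, 0.6, -1.3]
gripper_width: 0.0061
```

Request:
jog_arm([
  {"twist":[0,0,0],"dp":[0,0,0],"fingers":0.4},
  {"twist":[0,0,0],"dp":[0,0,0],"fingers":0.4},
  {"twist":[0,0,0],"dp":[0,0,0],"fingers":0.4},
])

```text
time: 15.85
ee_pos: [0.5899, 0.0877, 0.1608]
orientation: [-0.0, 0.72, 0.694, -0.0]
force: [-0.4, -0.0, -0.4]
gripper_width: 0.0062
```

```bash
python3 - <<'E'
from h import *
b=camera("scene");s=ctrl.state();print(s['time'],s['ee_pos'],s['orientation'],s['force'],s['gripper_width'])
tp=s['ee_pos']
p=np.load("pan.npy");d=tp-[0,0,.05]-w(p,[(-.01,0,.11)])[0];c,si=np.cos(p[2]),np.sin(p[2]);print("in screen frame",c*d[0]+si*d[1],-si*d[0]+c*d[1],d[2])
o=(150,80);k=cv2.resize(b[o[1]:o[1]+200,o[0]:o[0]+260],None,fx=3,fy=3,interpolation=cv2.INTER_CUBIC)
t=np.array([si*-1,c,0]);t=np.array([-si,c,0])
for P in [tp+t*a+[0,0,z] for a in(-.037,.037) for z in(-.011,-.087)]:
    cv2.circle(k,tuple(int(v) for v in ((proj("scene",P)[0]-o+.5)*3)),2,(0,0,255),-1)
cv2.imwrite("pics/s8.png",k)
o=(205,130);k=cv2.resize(b[o[1]:o[1]+60,o[0]:o[0]+80],None,fx=10,fy=10,interpolation=cv2.INTER_CUBIC)
for P in [tp+t*a+[0,0,z] for a in(-.037,.037) for z in(-.011,-.087)]:
    cv2.circle(k,tuple(int(v) for v in ((proj("scene",P)[0]-o+.5)*10)),3,(0,0,255),-1)
cv2.imwrite("pics/s9.png",k)
E
```

```text
15.9 [0.58993231 0.08772517 0.16076963] [-4.98246459e-05  7.20147022e-01  6.93821490e-01 -6.38770168e-05] [-0.52517571  0.16752667  0.00490615] 0.005969702607410102
in screen frame -0.06997541777010495 -0.0022175139172679378 0.0007696334706632502
```

View pics/s8.png

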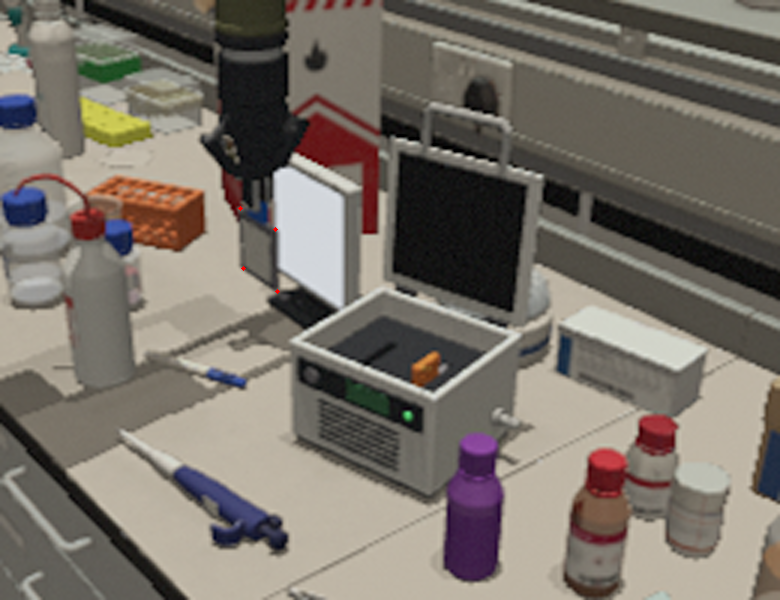

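View pics/s9.png

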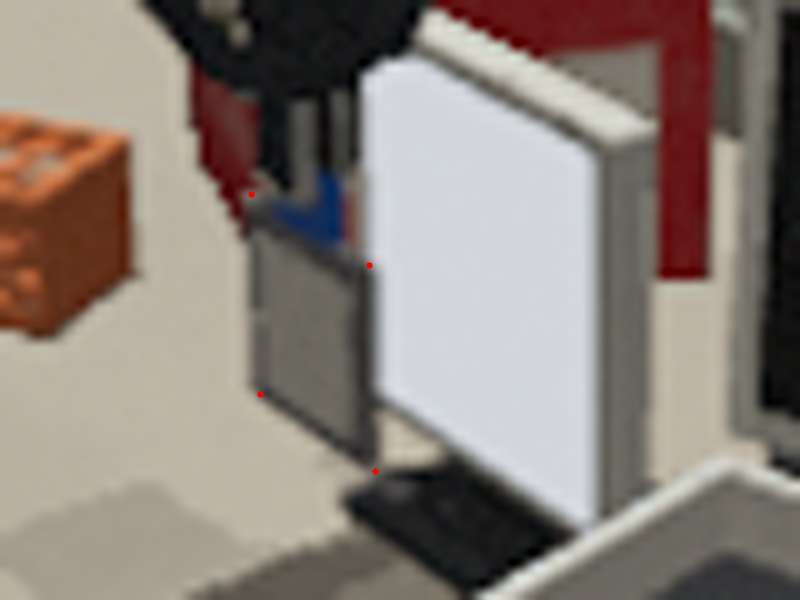

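The cartridge outline matches the prediction within about 1 px. The flap stands, the orange cartridge is seated, the bottles stand, and nothing touches the panel. I'll hand it in.

```bash
python3 -c "
from h import *
print(ctrl.sign_off())"
```

```text
the job is handed in; nothing more can be done
None
```

I swung the flap up by its handle and drew the blue-tabbed cartridge straight up out of its slot. It is now held in front of the lit screen, and I handed the job in at about 16 s. Hand-in gives no verdict, so these are my own last checks:

- **Flap:** it stands open at about 1.62–1.64 rad, estimated from where the gripper let go of the handle. The last picture shows it still upright.
- **Blue cartridge:** the window centre is about 70 mm in front of the screen, about 2 mm off to the side and within 1 mm in height. It is upright and square to the screen. This is worked out from the arm's pose and the cartridge's position in the grip, and the outline in the picture agreed to about 1 px.
- **Other things:** the orange cartridge is still seated and the bottles are standing. The force on the tool was below about 1 N and a gap to the panel shows in the picture, so nothing seems to be touching it.

**Disagreements:** the trained networks missed the tabs in some top views. They also put the handle about 1 cm higher than my fit to the flap's edges, and I went with the fit. The panel fit has residuals of up to 2 px (a few mm), well inside the tolerances.

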